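Hold the bulldog clip open over the new medicine card

ROBOT

A 6-joint arm with a two-finger parallel gripper is mounted at the origin on the work surface. World frame = base frame: x ahead of the robot, y to its left, z up, the work surface at z = 0. Lengths are in m, angles in rad, forces in N, time in s.
With the tool pointing down it reaches from about 0.35 to 0.775 m from the base axis. Payload 7.3 kg.
Tool frame: the origin (TCP) lies at the very end of the fingers, on their centre line; the grasp point (between the pads) lies 19 mm behind it (robot.pinch_z is the distance from the TCP to the grasp point, in m); z points along the fingers, y is the line along which they close (so a half turn about z gives the same grasp; the last joint's range is limited). The gripper opens to 92 mm and grips with 3 to 60 N. Pads are 19 mm wide; open, the fingers measure 130 mm over their backs; the gripper's body (75 mm by 190 mm) begins 47 mm behind the grasp point.
Start: joints at [-1.367, 0.342, 1.524, -0, 1.275, -0.146], TCP at [0.18, -0.493, 0.227] pointing down, gripper open.
Joint ranges: [-2.53, 2.53], [-0.77, 2.02], [0.04, 2.7], [-1, 4.14], [0.28, 2.66], [-3.11, 3.11]. Speed limits (rad/s): [2.57, 2.57, 3.14, 3.14, 3.14, 3.14].

INTERFACE

Orientations are given as [roll, pitch, yaw] about the fixed x, y, z axes, in that order (R = Rz(yaw) Ry(pitch) Rx(roll)).
In Python, from cell import robot gives the robot as it stands.
- The arm moves only by the tool move_arm, never from a script. Its argument "motion" is a list of rows, each a list of 6 numbers: the shift along the tool's x, y, z in units of 0.1 m (1.0 is 0.1 m), then the turn, a rotation vector about the tool's x, y, z in units of pi rad (1.0 is pi rad). In form: [[dx, dy, dz, rx, ry, rz], ...]. A call has 1 to 12 rows; each row is the pose to reach, as a shift and turn from the pose commanded when the call began, along the tool's axes at that moment, turning the shorter way round; what a row does not reach only later rows make up. A row lasts 1/8 s, in which the tool goes at most 62.5 mm and 10.7 degrees, less where a joint would pass 70% of its speed; a pose out of reach is approached as far as the arm can. A call with a number of a shift or a turn outside -1 to 1 is refused whole. A call with a gripper value outside its range is refused whole. "fingers" is the opening, from -1 (shut) to 1 (fully open), set as the call begins (left out, the last holds). The fingers move at their own pace and stop on an object; "newtons" is the grip in N (left out, the last holds). Time passes only in rows, so rows that repeat a pose let the fingers close. It gives the time, the measured TCP pose, the force, the opening and the grip force at its end, in the units of the state.
- robot.observe(): the state, without advancing time (a new reading comes with each control period).
- robot.read_camera(name): name is "scene" or "top" or "wrist"; returns a dict with "image" (400x640x3 uint8, red, green, blue), "range_z" (400x640 float32, m along the optical axis (not along the pixel's ray), 0 where there is no reading), "vfov" (degrees; the focal length in pixels is half the picture's height over the tangent of half this angle, whatever the lens; pixels are square), "cx", "cy" (the principal point, pixels), "extrinsics" (4x4, takes a point from camera to world coordinates); the wrist camera has in their place "hand_eye" (4x4, takes a point from camera to tool coordinates, whose origin is the TCP and whose axes are the flange's). Camera axes: x right, y up, looking along -z (the intrinsics and any distortion apply to the point x, -y, -z); pixel columns grow to the right and rows downward; lengths in m; the calibration is good to about 2 mm. A picture is of the moment at which its call begins: read the wrist's pose just before it.
- robot.hand_in(): hands the job in; it is judged then, once.
The state is a dict: "time": time; "qpos": joint angles; "qvel": joint speeds; "joint_efforts": joint torques, N m; "tool_pos": TCP position; "tool_rot": TCP orientation; "contact_force": force on the tool from outside, world axes, zero at the start; "torque": the same for the moment, N m; "opening": finger opening in m; "grip_force": force on a finger pad.
Only numpy, scipy, OpenCV 4.12 (cv2) and the standard library are available. Lean on these libraries where they do the work, as an engineer would, in place of code of your own. Each camera call takes 0.05 s, during which the arm holds its last target. There are 200 camera calls.

TASK

Squeeze the two levers of the steel bulldog clip to open it, draw it up off the old, smaller card, and bring it down squarely over the middle of the top edge of the larger card, one jaw on each side of the card and about 15 mm past its edge. Finish while still holding the clip there, squeezed wide open with neither jaw touching the card: I will slip the new prescription in beside the card before it is let close. Never let the clip bite or bump the larger card, and leave both card stands, the bottle, the dish and the cup standing where they are.

Things in the scene. Friction and masses are not known exactly. Their poses are not given: they have to be found in the camera images.
- clip_grip (a point): bright steel bulldog clip, 54 g, 60 mm wide, 80 mm tall, pushed home on the smaller card's top edge at the start, levers up. Point: on its middle plane, half-way up the levers, 24 mm above the axis of its coil spring (radius 5 mm). Axes: x across (squeezing direction), y along width and spring, z up; they belong to the -x half, which leans by half the joint angle as the clip opens
- lever_a (a point): top end of the clip's -x lever, 38 mm above the spring axis. Each lever is a flat plate 32 mm wide (y), 38 mm long, leaning out 0.3 rad at the start: outer faces 41 mm apart at the top, 18 mm at the bottom (2 mm above the spring axis). Fully squeezed they are upright, parallel, 17 mm apart. About 3 N starts them, 8 to 12 N squeezes them fully; let go, the clip snaps shut
- lever_b (a point): the same on the +x half, the mirror image of the -x half
- clip_jaw (a joint): angle by which the clip is spread: 0 as it bites a 2 mm card (the start), -0.055 quite shut, 0.60 at the stop with the levers fully squeezed, the lips then 23 mm apart
- lip_a (a point): centre of the rolled lip at the end of the clip's -x jaw: a steel roll 6 mm thick and 60 mm long along y. 36 mm below the spring axis at the start; fully squeezed open, 33 mm below it and 14.5 mm to the side of the clip's middle plane. The clip's lowest point is 3 mm lower. Axes as clip_grip
- lip_b (a point): the same on the +x jaw
- old_edge (a point): middle of the top edge of the smaller white card, the one that wears the clip at the start: card 84 mm wide and 2 mm thick, its top edge 95 mm above the table, upright in the slot of an aluminium block 60 x 96 x 22 mm high (stand 0.36 kg, loose). Axes: x square to the card's face, y along the edge, z up. The clip may sit up to 12 mm off the middle of the edge
- new_edge (a point): middle of the top edge of the larger white card: 120 mm wide and 2 mm thick, its top edge 130 mm above the table, upright in the slot of an aluminium block 60 x 130 x 22 mm high (stand 0.48 kg, loose). Axes: x square to the card's face, y along the edge, z up
- old_stand: the smaller card's stand, block and card in one; origin under the middle of its block, axes as old_edge
- new_stand: the larger card's stand, block and card in one; origin under the middle of its block, axes as new_edge
- bottle: bystander: aluminium bottle with flip-top cap, 64 mm across, 170 mm tall, origin at the centre of its base
- dish: bystander: round dish of pale frosted glass, 104 mm across, 28 mm high, origin at the centre of its base
- cup: bystander: smooth black ceramic cup, 78 mm across, 85 mm high, origin at the centre of its base
- pegboard: bystander, fixed: grey plastic pegboard stand 270 mm wide, 130 mm deep, 274 mm high, a spoon and a magnifier hung on it, origin under the middle of its foot
Things that resemble listed ones, but are neither listed nor needed, are in the scene too. Of the things shaped like the part that bears clip_grip, the bare steel one is meant.

How it is judged:
On the way:
1. the clip is squeezed open and drawn up clear of the old card (value of joint clip_jaw above 0.4 rad and z of each of lip_a, lip_b in the frame of old_edge above 0.006 m and contact force between the fingers and clip above 2 N), for 0.1 s.
At the end, for the whole second after the job is handed in: Clip still gripped, spread over 0.42 rad, touching the larger card nowhere; lip centres on opposite sides of it, 5.5 mm or more from its mid-plane, 6 to 26 mm below its edge; within 15 mm of the edge's middle and 0.2 rad of square; both stands upright, within 20 mm of where they began (value of joint clip_jaw above 0.42 rad and contact force between the fingers and clip above 2 N and contact force between clip and new_stand below 0.2 N and ((x of lip_a in the frame of new_edge above 0.0055 m and x of lip_b in the frame of new_edge below -0.0055 m) or (x of lip_b in the frame of new_edge above 0.0055 m and x of lip_a in the frame of new_edge below -0.0055 m)) and z of lip_a in the frame of new_edge between -0.026 and -0.006 m and z of lip_b in the frame of new_edge between -0.026 and -0.006 m and y of clip_grip in the frame of new_edge between -0.015 and 0.015 m and angle between the y axis of clip_grip and the y axis of new_edge, either way round below 0.2 rad and distance of each of new_stand, old_stand from where it was at the start of the episode below 0.02 m and angle between each of new_stand, old_stand's own z axis and vertical below 0.05 rad); the arm keeps its last pose, push and grip.
It fails at once if the clip bites or bumps the larger card (contact force between clip and new_stand above 4 N).
It fails at once if a card stand is dragged off or tipped (distance of any of old_stand, new_stand from where it was at the start of the episode above 0.03 m or angle between any of old_stand, new_stand's own z axis and vertical above 0.3 rad).
It fails at once if the bottle, dish or cup is disturbed (distance of any of bottle, dish, cup from where it was at the start of the episode above 0.02 m).
It also fails if it takes over 38 s, if anything falls off the work surface, if the arm or the gripper's body presses on something with over 40 N, if the wrist force passes 120 N, or if a joint passes its speed limit or range.

## Working session

There is one attempt and no reset: what is moved stays moved. The work goes in short steps, Python scripts to look and compute and a tool call to move; the robot and the scene stay as the last step left them, time stands still between calls to the robot, and variables do not carry over. Pictures are saved under pics/ and viewed, at most 10 in all, crops included, and the job is handed in when it is done.

Besides the shell and the picture viewer there is one more tool, called after ">>>" by a JSON object that holds its "op" and its "data", one argument or row to a line. move_arm: Moves the arm, as the interface text tells. Shifts and turns lie within -1 to 1; 1 stands for 0.1 m of shift or pi rad of turn. Its arguments: {"type":"object","properties":{"motion":{"type":"array"},"fingers":{"type":"number"},"newtons":{"type":"number"}},"required":["motion"]}

```bash
mkdir -p pics; ls; cat > h.py <<'E'
import numpy as np, cv2
from cell import robot
from scipy.spatial.transform import Rotation as R
def cam(n):
    s=robot.observe(); c=robot.read_camera(n)
    c['f']=c['image'].shape[0]/2/np.tan(np.radians(c['vfov'])/2)
    if 'extrinsics' in c: c['T']=np.array(c['extrinsics'])
    else:
        T=np.eye(4); T[:3,:3]=R.from_euler('xyz',s['tool_rot']).as_matrix(); T[:3,3]=s['tool_pos']
        c['T']=T@np.array(c['hand_eye'])
    return c
def cloud(c):
    z=c['range_z']; v,u=np.mgrid[:z.shape[0],:z.shape[1]]
    p=np.stack([(u-c['cx'])/c['f']*z,-(v-c['cy'])/c['f']*z,-z],-1)
    w=p@c['T'][:3,:3].T+c['T'][:3,3]; w[z==0]=np.nan
    return w
def save(c,n): cv2.imwrite(f'pics/{n}.png',c['image'][...,::-1])
E
python3 - <<'E'
from h import *
for n in ['scene','top']:
    c=cam(n); save(c,n+'0'); np.save(n+'.npy',cloud(c)); print(n,{k:v for k,v in c.items() if k not in('image','range_z','T')})
s=robot.observe(); print(s)
a=[cv2.imread(f'pics/{n}0.png') for n in ['scene','top']]
cv2.imwrite('pics/both.png',cv2.resize(np.vstack(a),(480,600)))
E
```

```text
pics
scene {'vfov': 53.3645563429919, 'cx': 322.6434869909291, 'cy': 202.77192881271495, 'extrinsics': array([[ 0.67823337, -0.52743298,  0.51167758,  1.10830803],
       [ 0.73457651,  0.50549644, -0.45262645, -0.29313656],
       [-0.01992108,  0.68285269,  0.73028443,  0.89618429],
       [ 0.        ,  0.        ,  0.        ,  1.        ]]), 'f': np.float64(397.96233823173185)}
top {'vfov': 54.46109037321261, 'cx': 318.5613701005018, 'cy': 200.3633511660087, 'extrinsics': array([[-0.13250654,  0.96716324, -0.21688083,  0.35904139],
       [-0.991173  , -0.13023355,  0.02480533,  0.20037046],
       [-0.00425436,  0.21825329,  0.97588288,  1.0430935 ],
       [ 0.        ,  0.        ,  0.        ,  1.        ]]), 'f': np.float64(388.6481331505726)}
{'time': 0.1, 'qpos': array([-1.36699766e+00,  3.42607301e-01,  1.52488223e+00, -1.61790534e-05,
        1.27542156e+00, -1.46012033e-01]), 'qvel': array([ 1.07976754e-03, -2.48191006e-03, -2.05907842e-03, -1.41422741e-04,
        2.25805385e-05,  4.90638314e-04]), 'joint_efforts': array([ 2.05517412e-03, -4.32002378e+01, -2.44696999e+01,  7.19573954e-02,
        5.25967323e-02, -4.78992206e-05]), 'tool_pos': array([ 0.17986614, -0.49285186,  0.22615192]), 'tool_rot': array([-3.14028599e+00, -1.76516887e-04,  3.49815308e-01]), 'contact_force': array([-0.55544175,  0.17570335,  0.5707416 ]), 'torque': array([-0.02316106, -0.07603272,  0.01806831]), 'grip_force': 0.0, 'opening': 0.09172110862789293}
```

View pics/scene0.png

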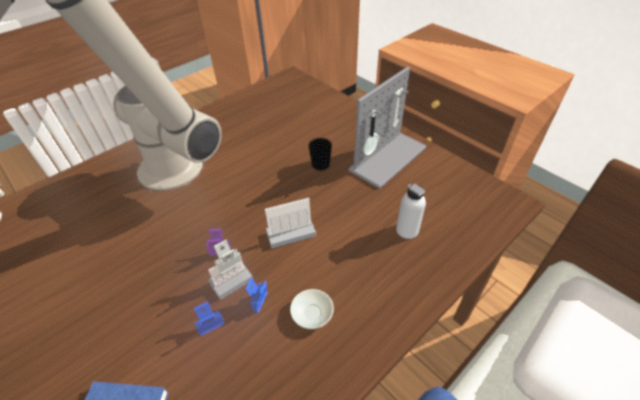

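View pics/top0.png

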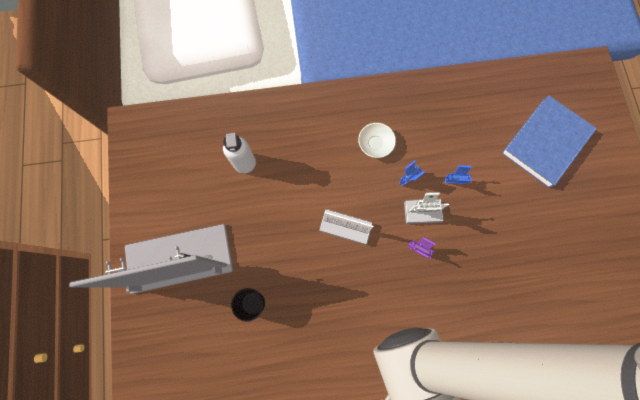

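Scene view: blue clips at (207,318) and (257,294), a purple clip at (217,241), and a bare steel clip at (228,255) on the smaller white card; the larger card is at (290,218). The steel clip fits because it is bare metal and sits on the smaller card. I'll confirm that in a crop and measure.

```bash
python3 - <<'E'
from h import *
a=cv2.imread('pics/scene0.png')[195:335,175:335]; b=cv2.imread('pics/top0.png')[130:270,310:490]
cv2.imwrite('pics/crop0.png',np.hstack([cv2.resize(a,(400,350),interpolation=2),cv2.resize(b,(400,311),interpolation=2)[:311],]) if 0 else np.hstack([cv2.resize(a,(400,350),interpolation=2),cv2.resize(b,(400,350),interpolation=2)]))
def rect(p,l):
    if len(p)<4: print(l,len(p));return
    (c,s,an)=cv2.minAreaRect(p[:,:2].astype(np.float32)*1000); print(l,len(p),np.round(p.mean(0),4),'rect',np.round(c,1),np.round(s,1),round(an,1),'zmax',p[:,2].max().round(4))
for n in ['scene','top']:
    w=np.load(n+'.npy'); im=cv2.imread(f'pics/{n}0.png')
    hsv=cv2.cvtColor(im,cv2.COLOR_BGR2HSV)
    ok=(w[...,2]>.008)&(w[...,0]>.2)&(w[...,0]<.85)&(np.abs(w[...,1])<.5)
    m=np.nan_to_num(ok).astype(np.uint8)
    k,L,st,ce=cv2.connectedComponentsWithStats(m)
    for i in range(1,k):
        if st[i,4]<60: continue
        p=w[L==i]; rect(p,f'{n} {ce[i].round()}')
        lo,hi=((.026,.2))
        for lo,hi in ((.012,.026),(.05,.09),(.1,.125),(.125,.15)):
            q=p[(p[:,2]>lo)&(p[:,2]<hi)]
            if len(q)>8: rect(q,f'   z{lo}-{hi}')
E
```

```text
scene [141.  76.] 8104 [ 0.2419 -0.0418  0.4378] rect [229.5 -20. ] [ 60.1 264.4] 3.6 zmax 0.6394
scene [366. 142.] 1783 [0.4688 0.4625 0.1133] rect [492.4 464. ] [129.2  77.6] 3.8 zmax 0.2768
   z0.012-0.026 487 [0.4982 0.4619 0.0147] rect [493.4 463.8] [127.   75.5] 4.1 zmax 0.0256
   z0.05-0.09 146 [0.4561 0.459  0.0717] rect [459.2 464.6] [65.3 32.2] 53.7 zmax 0.0897
   z0.1-0.125 140 [0.4574 0.4639 0.1126] rect [458.6 465.8] [67.6 26.2] 88.9 zmax 0.1249
   z0.125-0.15 123 [0.4547 0.4646 0.1374] rect [457.9 463.2] [62.1 25.7] 88.1 zmax 0.1497
scene [320. 152.] 622 [0.3465 0.375  0.0566] rect [344.1 378. ] [76.8 78.8] 66.7 zmax 0.0893
   z0.012-0.026 54 [0.3627 0.3615 0.0193] rect [359.3 362. ] [60.4 25.5] 45.7 zmax 0.0259
   z0.05-0.09 399 [0.3429 0.3781 0.0702] rect [344.1 378. ] [76.8 78.8] 66.7 zmax 0.0893
scene [411. 211.] 1098 [0.736  0.3492 0.1005] rect [728.6 359.2] [54.4 59.6] 80.9 zmax 0.1735
   z0.012-0.026 74 [0.7388 0.3444 0.0191] rect [737.6 348.2] [59.7 24.1] 31.6 zmax 0.0259
   z0.05-0.09 234 [0.7389 0.3451 0.0701] rect [735.5 348.7] [63.  29.7] 28.4 zmax 0.0899
  
[... 4486 characters left out ...]
 0.1375] rect [454.5 465.5] [26.4 61.5] 4.5 zmax 0.1485
top [423. 247.] 284 [ 0.4243 -0.071   0.0528] rect [420.7 -70.2] [59.1 40.9] 53.3 zmax 0.0835
   z0.012-0.026 9 [ 0.4352 -0.0514  0.0187] rect [432.1 -54.8] [21.  14.1] 57.6 zmax 0.0259
   z0.05-0.09 123 [ 0.4257 -0.0734  0.0699] rect [420.8 -70. ] [31.9 40.9] 53.4 zmax 0.0835
top [244. 305.] 531 [0.342  0.3901 0.0595] rect [343.1 379.2] [75.5 75.9] 64.9 zmax 0.0892
   z0.012-0.026 55 [0.3425 0.3932 0.0199] rect [341.7 377.9] [62.4 56.2] 77.2 zmax 0.0259
   z0.05-0.09 347 [0.3417 0.3882 0.0758] rect [343.1 379.2] [75.5 75.9] 64.9 zmax 0.0892
top [521. 365.] 12291 [ 0.2321 -0.0241  0.5023] rect [227.1   2.7] [ 59.5 221. ] 4.9 zmax 0.6804
```

View pics/crop0.png

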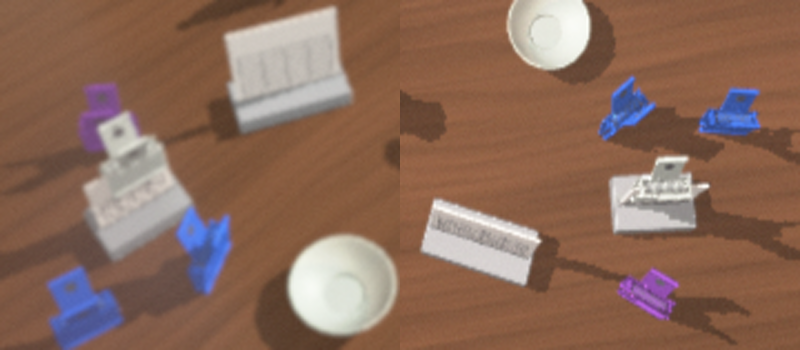

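The crop confirms it: the bare steel clip at left (120,140) / right (672,175) is the only one on the small card, and the larger card is at left (285,60). The clip is near (0.522, -0.092), squeeze axis about -5.5°. The new edge is near (0.507, 0.112), normal about -24.5°. Setting out.

>>> {"op": "move_arm", "data": {
  "motion": [
    [0.95,-0.54,-0.3,0,0,-0.06],
    [0.95,-0.54,-0.3,0,0,-0.12],
    [0.95,-0.54,-0.3,0,0,-0.18],
    [0.95,-0.54,-0.3,0,0,-0.24],
    [0.95,-0.54,-0.3,0,0,-0.3],
    [0.95,-0.54,-0.3,0,0,-0.358],
    [0.95,-0.54,-0.3,0,0,-0.358]
  ],
  "fingers": 1,
  "newtons": 25
}}

```text
time: 0.98
tool_pos: [0.2506, -0.4097, 0.2564]
tool_rot: [-3.141, -0.001, 1.473]
contact_force: [-0.5, 1.2, 0.0]
opening: 0.0917
grip_force: 0.0
```

>>> {"op": "move_arm", "data": {
  "motion": [
    [0.43,0.3,0,0,0,0],
    [0.86,0.6,0,0,0,0],
    [0.86,0.6,0,0,0,0]
  ]
}}

```text
time: 1.35
tool_pos: [0.3201, -0.3278, 0.2567]
tool_rot: [3.141, -0.001, 1.475]
contact_force: [0.0, -0.6, 0.4]
opening: 0.092
grip_force: 0.0
```

>>> {"op": "move_arm", "data": {
  "motion": [
    [0.43,0.3,0,0,0,0],
    [0.86,0.6,0,0,0,0],
    [0.86,0.6,0,0,0,0]
  ]
}}

```text
time: 1.72
tool_pos: [0.3877, -0.2489, 0.2566]
tool_rot: [3.142, -0.0, 1.476]
contact_force: [-0.1, -1.1, 0.2]
opening: 0.0917
grip_force: 0.0
```

>>> {"op": "move_arm", "data": {
  "motion": [
    [0.43,0.3,0,0,0,0],
    [0.86,0.6,0,0,0,0],
    [0.86,0.6,0,0,0,0]
  ]
}}

```text
time: 2.1
tool_pos: [0.4555, -0.1699, 0.2564]
tool_rot: [-3.141, 0.0, 1.475]
contact_force: [-0.6, -0.1, -0.7]
opening: 0.0915
grip_force: 0.0
```

>>> {"op": "move_arm", "data": {
  "motion": [
    [0.42,0.3,0,0,0,0],
    [0.84,0.59,0,0,0,0],
    [0.84,0.59,0,0,0,0],
    [0.84,0.59,0,0,0,0]
  ]
}}

```text
time: 2.6
tool_pos: [0.5208, -0.0943, 0.2564]
tool_rot: [-3.141, 0.001, 1.472]
contact_force: [-0.7, -0.0, -0.4]
opening: 0.0914
grip_force: 0.0
```

```bash
python3 - <<'E'
from h import *
c=cam('wrist'); save(c,'w1'); w=cloud(c); np.save('w1.npy',w); s=robot.observe(); print(s['tool_pos'],c['T'].round(3))
for lo,hi in ((.012,.026),(.05,.09),(.1,.12),(.12,.132),(.132,.15)):
    ok=(w[...,2]>lo)&(w[...,2]<hi)&(np.hypot(w[...,0]-.521,w[...,1]+.1)<.068)
    p=w[ok]
    if len(p)>8: print(lo,len(p),cv2.minAreaRect(p[:,:2].astype(np.float32)*1000),p.mean(0),p[:,2].max(), p.min(0),p.max(0))
E
```

```text
[ 0.52068428 -0.09441135  0.25655171] [[ 0.995  0.094  0.026  0.527]
 [-0.098  0.964  0.247 -0.028]
 [-0.002 -0.248  0.969  0.413]
 [ 0.     0.     0.     1.   ]]
0.012 1231 ((520.9951782226562, -101.69700622558594), (96.52909088134766, 59.89466094970703), 85.28963470458984) [ 0.52201253 -0.08555402  0.02096845] 0.023592338486489006 [ 0.48747657 -0.15002951  0.0172388 ] [ 0.55439705 -0.05141775  0.02359234]
0.05 143 ((522.0582275390625, -90.23577880859375), (61.55568313598633, 12.605424880981445), 84.5872802734375) [ 0.52414274 -0.07874475  0.07837661] 0.08999790862272994 [ 0.51385821 -0.1204631   0.06094618] [ 0.53097108 -0.05954359  0.08999791]
0.1 782 ((522.27197265625, -91.67115020751953), (58.433990478515625, 25.046875), 84.11479949951172) [ 0.5219672  -0.09176854  0.10641949] 0.11980522761659296 [ 0.50817997 -0.12063667  0.10001312] [ 0.53623646 -0.06348732  0.11980523]
0.12 234 ((521.6761474609375, -92.05572509765625), (31.76885223388672, 32.9620361328125), 84.3762435913086) [ 0.52204094 -0.09106993  0.12543962] 0.13198454819756694 [ 0.50541628 -0.10898601  0.12002029] [ 0.53963454 -0.07488488  0.13198455]
0.132 350 ((522.1143798828125, -92.09696960449219), (32.175048828125, 41.190311431884766), 84.22883605957031) [ 0.52237127 -0.09148525  0.13951427] 0.14218983471031493 [ 0.50105468 -0.10990353  0.13213155] [ 0.54383736 -0.07433402  0.14218983]
```

View pics/w1.png

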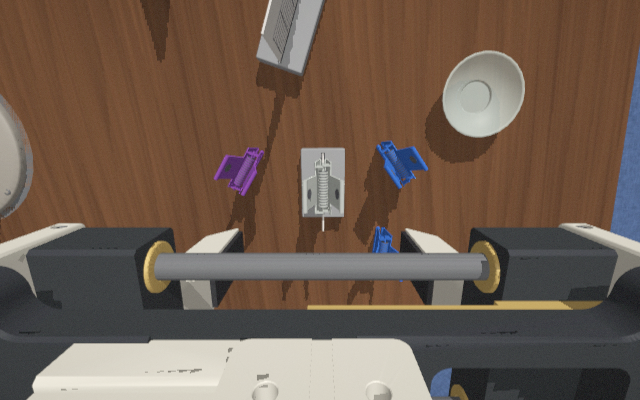

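The wrist view shows the steel clip centred at (322,190) on the small card's stand, between the purple clip (240,170) and a blue one (400,165). It is at (0.522, -0.092), lever tops at z ≈ 0.142, yaw matched. Descending.

>>> {"op": "move_arm", "data": {
  "motion": [
    [0.024,0.012,0.4,0,0,0],
    [0.024,0.012,0.7,0,0,0],
    [0.024,0.012,1.0,0,0,0]
  ]
}}

```text
time: 3.02
tool_pos: [0.5221, -0.0921, 0.156]
tool_rot: [3.141, 0.001, 1.472]
contact_force: [-0.3, -1.5, -0.1]
opening: 0.0919
grip_force: 0.0
```

>>> {"op": "move_arm", "data": {
  "motion": [
    [0,0,0.22,0,0,0],
    [0,0,0.43,0,0,0],
    [0,0,0.43,0,0,0],
    [0,0,0.43,0,0,0]
  ]
}}

```text
time: 3.52
tool_pos: [0.5231, -0.0913, 0.1146]
tool_rot: [3.14, 0.001, 1.473]
contact_force: [-0.0, 0.9, 0.6]
opening: 0.0917
grip_force: 0.0
```

>>> {"op": "move_arm", "data": {
  "motion": [
    [0,0,0,0,0,0],
    [0,0,0,0,0,0],
    [0,0,0,0,0,0],
    [0,0,0,0,0,0],
    [0,0,0,0,0,0],
    [0,0,0,0,0,0]
  ],
  "fingers": -0.1
}}

```text
time: 4.28
tool_pos: [0.5229, -0.0902, 0.1137]
tool_rot: [-3.142, 0.0, 1.475]
contact_force: [0.2, 0.3, -0.6]
opening: 0.0418
grip_force: 0.0
```

>>> {"op": "move_arm", "data": {
  "motion": [
    [0,0,0,0,0,0],
    [0,0,0,0,0,0],
    [0,0,0,0,0,0],
    [0,0,0,0,0,0],
    [0,0,0,0,0,0],
    [0,0,0,0,0,0],
    [0,0,0,0,0,0],
    [0,0,0,0,0,0]
  ],
  "fingers": -1,
  "newtons": 25
}}

```text
time: 5.28
tool_pos: [0.5241, -0.0906, 0.1159]
tool_rot: [3.138, 0.001, 1.475]
contact_force: [-1.5, 0.8, 13.2]
opening: 0.0161
grip_force: 25.0
```

```bash
python3 - <<'E'
from h import *
c=cam('wrist'); save(c,'w2'); w=cloud(c); s=robot.observe(); print(s['tool_pos'],s['opening'],s['grip_force'],s['contact_force'])
t=cam('scene'); a=t['image'][190:340,170:330,::-1]
cv2.imwrite('pics/v2.png',np.hstack([cv2.resize(a,(400,375),interpolation=2),cv2.resize(c['image'][100:300,215:415,::-1],(375,375))]))
E
```

```text
[ 0.524123   -0.09057389  0.11590446] 0.01605517810806668 25.01057093613781 [-1.64722735  0.60888014 14.23482844]
```

View pics/v2.png

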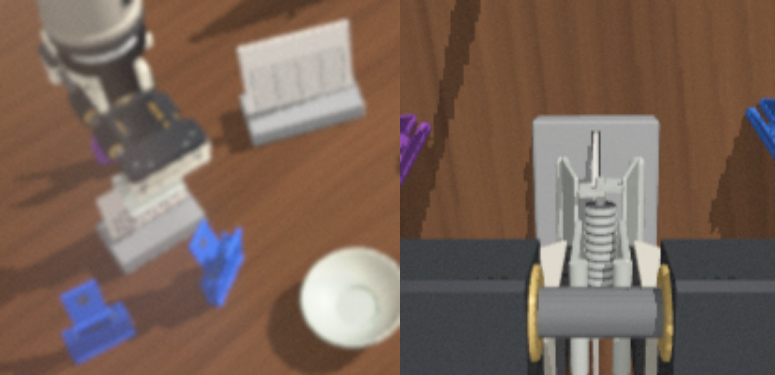

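The clip is open: the right panel shows the jaws at (560,200) and (640,200) standing clear on both sides of the card edge at (596,150), opening 16 mm. Lifting straight up.

>>> {"op": "move_arm", "data": {
  "motion": [
    [0,0,-0.08,0,0,0],
    [0,0,-0.16,0,0,0],
    [0,0,-0.28,0,0,0],
    [0,0,-0.4,0,0,0],
    [0,0,-0.55,0,0,0],
    [0,0,-0.7,0,0,0],
    [0,0,-0.85,0,0,0],
    [0,0,-1.0,0,0,0],
    [0,0,-1.0,0,0,0],
    [0,0,-1.0,0,0,0]
  ]
}}

```text
time: 6.62
tool_pos: [0.5226, -0.0901, 0.2133]
tool_rot: [-3.141, -0.0, 1.474]
contact_force: [-0.4, -0.2, -1.8]
opening: 0.0159
grip_force: 25.0
```

```bash
cat > look.py <<'E'
from h import *
import sys
c=cam('wrist'); save(c,sys.argv[1]); w=cloud(c); s=robot.observe(); t=s['tool_pos']; print(t,s['tool_rot'],s['opening'],s['grip_force'],s['contact_force'])
T=np.eye(4);T[:3,:3]=R.from_euler('xyz',s['tool_rot']).as_matrix();T[:3,3]=t
q=(w-t)@T[:3,:3]
m=(np.abs(q[...,0])<.04)&(np.abs(q[...,1])<.026)&(q[...,2]>-.03)&(q[...,2]<.06)
v,u=np.nonzero(m)
print('clip px',u.min(),u.max(),v.min(),v.max())
for lo in np.arange(-.03,.06,.006):
    p=q[m&(q[...,2]>=lo)&(q[...,2]<lo+.006)]
    if len(p)>5: print('tz',lo.round(3),len(p),'x',p[:,0].min().round(4),p[:,0].max().round(4),'y',p[:,1].min().round(4),p[:,1].max().round(4))
# larger card
for lo,hi in ((.05,.1),(.1,.126),(.122,.136)):
    p=w[(w[...,2]>lo)&(w[...,2]<hi)&(np.hypot(w[...,0]-.507,w[...,1]-.112)<.075)]
    if len(p)>8: print(lo,len(p),cv2.minAreaRect(p[:,:2].astype(np.float32)*1000),p.mean(0).round(4),p[:,2].max().round(4))
E
python3 look.py w3
```

```text
[ 0.52252394 -0.09011922  0.21307921] [-3.14035985e+00 -1.96228754e-04  1.47447513e+00] 0.016419704038981586 24.9884239747189 [-0.54670456 -0.49470804 -0.51881958]
clip px 290 353 184 300
tz -0.03 811 x -0.0183 0.0145 y -0.0145 0.0145
tz -0.024 174 x -0.0133 0.0142 y -0.0162 0.0162
tz -0.018 172 x 0.0085 0.0143 y -0.0168 0.0166
tz -0.012 161 x 0.0077 0.0144 y -0.0173 0.0173
tz -0.006 138 x 0.0086 0.0144 y -0.0175 0.017
tz -0.0 32 x 0.0088 0.0145 y -0.0112 0.0101
tz 0.006 337 x -0.0283 0.0254 y -0.008 0.0083
tz 0.012 801 x -0.0101 0.0282 y -0.0097 0.0096
tz 0.018 154 x -0.0012 0.0283 y -0.0107 0.0107
tz 0.024 104 x 0.0004 0.0284 y -0.0118 0.0119
tz 0.03 106 x -0.0014 0.0284 y -0.013 0.0129
tz 0.036 84 x -0.0021 0.0284 y -0.0139 0.0139
tz 0.042 241 x -0.0062 0.0283 y -0.017 0.0168
tz 0.048 136 x -0.0064 0.0278 y -0.0176 0.0174
0.05 658 ((492.7701416015625, 78.78628540039062), (46.65390396118164, 2.490502119064331), 63.49949645996094) [0.4908 0.0745 0.0753] 0.0999
0.1 318 ((487.9703674316406, 69.95565032958984), (27.099695205688477, 2.5945446491241455), 66.31253051757812) [0.4876 0.0673 0.1127] 0.126
0.122 146 ((486.1220703125, 66.03398132324219), (17.897632598876953, 2.735487461090088), 66.4439697265625) [0.4861 0.0649 0.1273] 0.1312
```

View pics/w3.png

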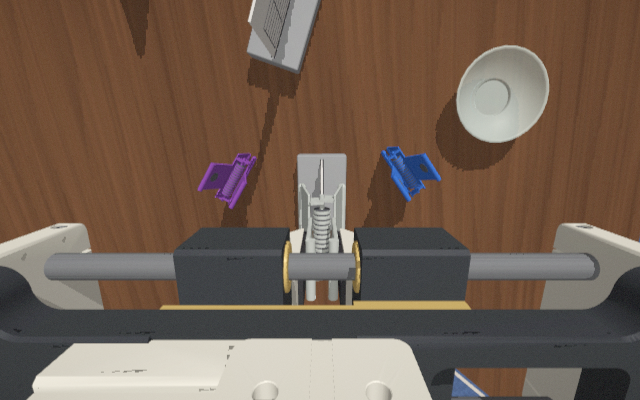

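The clip is drawn clear: at (322,230) it hangs wide open and centred between the fingers (jaws ±17.5 mm, lips about 46 mm below the TCP), with the bare old card at (322,175) below it. Moving toward the larger card.

>>> {"op": "move_arm", "data": {
  "motion": [
    [0.2,-0.03,0,0,0,0.02],
    [0.45,-0.07,0,0,0,0.05],
    [0.7,-0.12,0,0,0,0.08],
    [0.95,-0.16,0,0,0,0.104],
    [0.95,-0.16,0,0,0,0.104],
    [0.95,-0.16,0,0,0,0.104]
  ]
}}

```text
time: 7.42
tool_pos: [0.516, 0.0054, 0.2133]
tool_rot: [-3.141, 0.001, 1.149]
contact_force: [0.3, 0.4, -0.2]
opening: 0.0157
grip_force: 25.0
```

```bash
python3 look.py w4 | sed -n '1p;/^0/p'
```

```text
[0.5161284  0.00514351 0.2133937 ] [-3.14130985e+00  5.40119106e-04  1.14827373e+00] 0.016046531733626364 24.988329620682634 [-0.38767847  0.7512996  -0.64564943]
0.05 1210 ((507.883056640625, 112.44047546386719), (120.10650634765625, 0.9386386871337891), 65.87372589111328) [0.5091 0.1154 0.0774] 0.0999
0.1 939 ((507.793701171875, 112.6524429321289), (119.84822845458984, 0.9887714385986328), 65.8801040649414) [0.5095 0.1162 0.1138] 0.126
0.122 723 ((507.0328063964844, 112.94548034667969), (119.93660736083984, 2.6847293376922607), 65.81148529052734) [0.509  0.1164 0.1277] 0.1313
```

Full card seen: mid-edge (0.507, 0.113), line at 65.85°, tool yaw already matches. Moving above it.

>>> {"op": "move_arm", "data": {
  "motion": [
    [0.2,-0.11,0,0,0,0],
    [0.45,-0.24,0,0,0,0],
    [0.7,-0.38,0,0,0,0],
    [0.96,-0.52,0,0,0,0],
    [0.96,-0.52,0,0,0,0],
    [0.96,-0.52,0,0,0,0],
    [0.96,-0.52,0,0,0,0]
  ]
}}

```text
time: 8.35
tool_pos: [0.5083, 0.1136, 0.2136]
tool_rot: [3.141, 0.0, 1.147]
contact_force: [-0.4, -0.2, -0.5]
opening: 0.0161
grip_force: 25.0
```

```bash
python3 look.py w5
```

```text
[0.50827786 0.11375252 0.21366259] [3.14150527e+00 2.74986587e-04 1.14649601e+00] 0.015878884206177047 24.98827058763709 [-0.25480305  0.2378315  -0.1786152 ]
clip px 290 353 184 300
tz -0.03 795 x -0.0184 0.0143 y -0.0145 0.0146
tz -0.024 185 x 0.0087 0.0141 y -0.016 0.0161
tz -0.018 166 x 0.0086 0.0143 y -0.0167 0.0168
tz -0.012 177 x 0.0079 0.0142 y -0.0173 0.0173
tz -0.006 128 x 0.0086 0.0143 y -0.0175 0.017
tz -0.0 37 x 0.0087 0.0142 y -0.0124 0.0119
tz 0.006 267 x -0.0286 0.0254 y -0.008 0.0082
tz 0.012 866 x -0.0102 0.0282 y -0.0092 0.0092
tz 0.018 156 x -0.0013 0.0283 y -0.0107 0.0106
tz 0.024 100 x 0.0002 0.028 y -0.0118 0.0117
tz 0.03 102 x -0.0018 0.0282 y -0.0129 0.0128
tz 0.036 91 x -0.0024 0.0281 y -0.014 0.0138
tz 0.042 213 x -0.0061 0.0282 y -0.0173 0.0168
tz 0.048 166 x -0.0065 0.0279 y -0.0176 0.0174
0.122 112 ((521.9950561523438, 146.27589416503906), (46.3021240234375, 0.8592801094055176), 65.6593246459961) [0.5222 0.1467 0.129 ] 0.1305
```

View pics/w5.png

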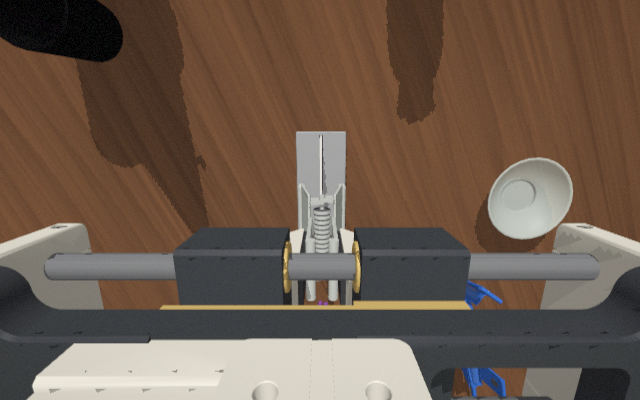

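The card's edge runs up through (322,165), centred between the open jaws at (300,200) and (345,200), about 1 mm off the middle plane. Going down slowly.

>>> {"op": "move_arm", "data": {
  "motion": [
    [0,-0.006,0.08,0,0,0],
    [0,-0.006,0.17,0,0,0],
    [0,-0.006,0.26,0,0,0],
    [0,-0.006,0.34,0,0,0],
    [0,-0.006,0.42,0,0,0],
    [0,-0.006,0.48,0,0,0],
    [0,-0.006,0.525,0,0,0],
    [0,-0.006,0.525,0,0,0],
    [0,-0.006,0.525,0,0,0],
    [0,-0.006,0.525,0,0,0]
  ]
}}

```text
time: 9.65
tool_pos: [0.5077, 0.115, 0.1615]
tool_rot: [3.141, -0.0, 1.148]
contact_force: [-0.1, 0.7, -0.0]
opening: 0.0159
grip_force: 25.0
```

```bash
python3 look.py w6; python3 - <<'E'
from h import *
a=cv2.imread('pics/w6.png')[100:310,230:420]; b=cam('scene')['image'][130:270,210:370,::-1]
cv2.imwrite('pics/v6.png',np.hstack([cv2.resize(a,(380,420)),cv2.resize(b,(400,420),interpolation=2)]))
E
```

```text
[0.50769687 0.11499803 0.16143126] [ 3.14106783e+00 -1.82215224e-04  1.14772997e+00] 0.016323429155482103 24.9884124356322 [-0.38402076 -0.62685358 -1.42388213]
clip px 290 353 171 300
tz -0.03 805 x -0.0185 0.0144 y -0.0146 0.0144
tz -0.024 187 x 0.0087 0.0146 y -0.0161 0.016
tz -0.018 166 x 0.0088 0.0143 y -0.0168 0.0166
tz -0.012 172 x 0.0079 0.0144 y -0.0174 0.0173
tz -0.006 124 x 0.008 0.0142 y -0.0176 0.017
tz -0.0 39 x 0.009 0.0142 y -0.0125 0.0118
tz 0.006 294 x -0.0288 0.0254 y -0.0081 0.0081
tz 0.012 840 x -0.0099 0.0282 y -0.0097 0.0091
tz 0.018 155 x -0.0013 0.0283 y -0.0108 0.0106
tz 0.024 106 x 0.0006 0.0282 y -0.0119 0.0117
tz 0.03 170 x -0.0014 0.0397 y -0.0129 0.0127
tz 0.036 91 x -0.0021 0.0282 y -0.0141 0.0138
tz 0.042 244 x -0.0061 0.0283 y -0.0173 0.017
tz 0.048 135 x -0.0065 0.028 y -0.0177 0.0173
0.1 483 ((518.3466796875, 138.4737548828125), (64.04188537597656, 34.91714859008789), 65.08989715576172) [0.5129 0.1268 0.1159] 0.126
0.122 443 ((507.0810546875, 113.79841613769531), (118.10005950927734, 26.44019317626953), 66.37835693359375) [0.513  0.1264 0.1291] 0.1359
```

View pics/v6.png

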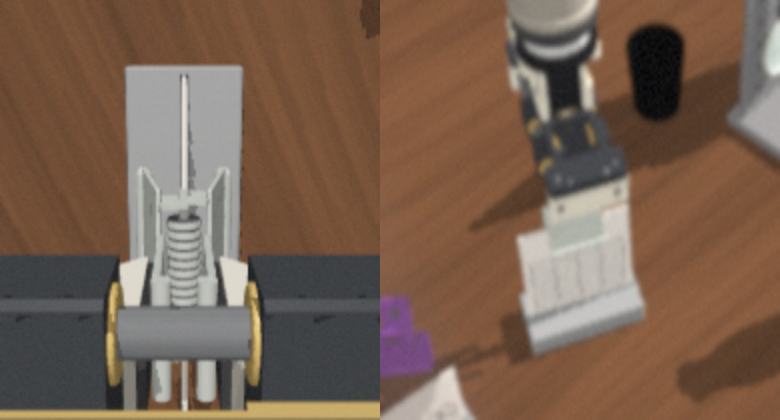

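The clip straddles the card: the edge at (184,120) in the left panel runs midway between the jaws at (145,200) and (225,200). There is no contact force, and the lips are about 15 mm below the edge. Handing in.

```bash
python3 -c "
from cell import robot
print(robot.hand_in())"
```

```text
the job is handed in; nothing more can be done
None
```

The steel clip is off the old card and held fully squeezed open over the middle of the larger card's top edge, with its lips about 15 mm past the edge and neither jaw touching; I handed the job in at about 10 s, and no verdict was returned.

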